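Crank the feed slide until the disc stack is at the pointers

TASK

Of the two green feed slides on the bench, take the one that carries the stack of round wooden discs and wind its crank by the red upright grip, clockwise as seen from above, for the three to four full turns it takes to bring the blue plug on top of the stack into line between that slide's two red pointers. Drive the stack only with the crank, keep the crank down on its square shaft, and leave the other slide (square board) where it is; then let go.

Things in the scene. Friction and masses are not known exactly. Their poses are not given: they have to be found in the camera images.
- discs_grip (a point): Centre of the disc slide's crank's upright red grip, 20 mm in diameter, 56 mm tall, spinning freely, so the hand need not turn while it goes round; 50 mm from the shaft axis. The arm's top (22 mm wide) is 30 mm below. The crank is loose: 16.5 mm square socket over a 14 mm square shaft end 22 mm tall; about 1 mm and 10 degrees of play; it lifts off. Turning takes about 3 N at the grip.
- discs_axis (a point): Fixed point on the upright axis of the disc slide's crank shaft, at mid-height of the seated grip (118 mm above the table): centre of the grip's circle. x points along the steel bed (340 x 110 mm) from the crank to the discs, z up. Under the crank is a green gearbox 76 x 90 mm, 50 mm high. Two red pointers 76 mm tall flank the bed 179 mm along x.
- discs_carriage: The disc slide's carriage with four 90 mm pine discs and a blue plug (38 mm wide, top 89 mm above the table). Origin: under the plug's centre, 27 mm above the table. Starts 115 to 131 mm along the axis point's x; each full clockwise turn (from above) moves it 16 mm away from the crank, anticlockwise back; stays where left; can run at least 15 mm past the pointers.
- board_top (a point): Top centre, 71 mm above the table, of the wooden batten on a square plywood board (85 mm) on the other slide, otherwise identical, with an identical red-gripped crank. Not to be moved. Either slide may stand on the left.

How it is judged (in metres and radians):
At the end, for the whole second after the job is handed in: The blue plug stands within 9 mm of the line between the disc slide's two red pointers, the crank is down on its square shaft (grip no more than 8 mm high, no more than 58 mm from the axis), and it has been let go (x of discs_carriage in the frame of discs_axis between 0.17 and 0.188 m and z of discs_grip in the frame of discs_axis below 0.008 m and horizontal distance between discs_grip and discs_axis below 0.058 m); the robot touches nothing.
It fails at once if the crank came off its square shaft (z of discs_grip in the frame of discs_axis above 0.02 m or horizontal distance between discs_grip and discs_axis above 0.065 m).
It fails at once if the other slide was wound on (distance of board_top from where it was at the start of the episode above 0.005 m).
It fails at once if the robot touched the carriage or its discs (contact force between any of the fingers, the arm and discs_carriage above 2 N).
It also fails if it takes over 58 s, if anything falls off the work surface, if the arm or the gripper's body presses on something with over 40 N, if the wrist force passes 120 N, or if a joint passes its speed limit or range.

ROBOT

A 6-joint arm with a two-finger parallel gripper is mounted at the origin on the work surface. World frame = base frame: x ahead of the robot, y to its left, z up, the work surface at z = 0. Lengths are in mm, angles in rad, forces in N, time in s.
With the tool pointing down it reaches from about 275 to 725 mm from the base axis. Payload 5.6 kg.
Tool frame: the origin (TCP) lies at the very end of the fingers, on their centre line; the grasp point (between the pads) lies 19 mm behind it; z points along the fingers, x is the direction in which the jaws open and shut, and the axes are right-handed (so a half turn about z gives the same grasp; the last joint's range is limited). The gripper opens to 85 mm and grips with 20 to 120 N. Pads are 22 mm wide; open, the fingers measure 114 mm over their backs; the gripper's body (76 mm by 85 mm) begins 54 mm behind the grasp point. The pads swing forward as they close: fully open they stand 13 mm farther back than shut.
Start: joints at [1.461, 0.255, 0.108, 0, -1.424, -0.285], TCP at [211.516, 507.695, 231.283] pointing down, gripper open.
Joint ranges: [-2.95, 2.95], [-1.21, 1.97], [-1.09, 1.5], [-2.87, 1.71], [-2.94, -0.07], [-3.05, 3.05]. Speed limits (rad/s): [2.57, 2.57, 3.14, 3.14, 3.14, 3.14].

INTERFACE

Orientations are given as a unit quaternion [w, x, y, z].
In Python, from cell import robot, eyes gives the robot as it stands.
- The arm moves only by the tool play_rows, never from a script. Its argument "commands" is a list of rows, each a list of 5 numbers: the shift along the tool's x, y, z in mm, then the turn about the tool's z in degrees, then the finger opening in mm, from 0 to 85.4. A call has exactly 10 rows; each row shifts and turns the pose as measured when the row begins, along the tool's axes as they then stand; what a row does not reach is not made up. A row lasts 1/10 s, in which the tool goes at most 50 mm and 8.59 degrees, less where a joint would pass 70% of its speed; a pose out of reach is approached as far as the arm can. A call is refused whole if a number of a shift passes 50 or a number of a turn 8.59, either way. A call with a gripper value outside its range is refused whole. The fingers move at their own pace and stop on an object; the grip force is fixed at half the most. Time passes only in rows, so rows that do not move let the fingers close, or fill a call up. It gives the time, the measured TCP pose, the force and the opening at its end, in the units of the state.
- robot.observe(): the state, without advancing time (a new reading comes with each control period).
- eyes.capture(name): name is "side" or "top"; returns a dict with "image" (480x640x3 uint8, blue, green, red), "depth" (480x640 float32, mm along the optical axis (not along the pixel's ray), 0 where there is no reading), "camera_matrix" (3x3 intrinsics, pixels), "k1" (the pictures are not rectified: a ray, as slopes to the right and down, at radius r is drawn at 1 + k1 r^2 times it, then the intrinsics apply), "rvec" (rotation vector, rad) and "tvec" (3), from world to camera coordinates, as OpenCV has them. Camera axes: x right, y down, z forward; pixel columns grow to the right and rows downward; lengths in mm; the calibration is good to about 2 mm. A picture is of the moment at which its call begins.
- robot.sign_off(): hands the job in, once; it reports no verdict.
The state is a dict: "time_s": time; "joint_pos": joint angles; "qd": joint speeds; "joint_torque": joint torques, N m; "tcp_pos": TCP position; "ee_rot": TCP orientation; "force": force on the tool from outside, world axes, zero at the start; "torque": the same for the moment, N m; "grip_width": finger opening in mm.
Only numpy, scipy, OpenCV 4.12 (cv2) and the standard library are available. Lean on these libraries where they do the work, as an engineer would, in place of code of your own. Each camera call takes 0.05 s, during which the arm holds its last target. There are 200 camera calls.

## Working session

There is one attempt and no reset: what is moved stays moved. The work goes in short steps, Python scripts to look and compute and a tool call to move; the robot and the scene stay as the last step left them, time stands still between calls to the robot, and variables do not carry over. Pictures are saved under pics/ and viewed, about 8 in all and at most 12, crops included, and the job is handed in when it is done.

Besides the shell and the picture viewer there is one more tool, called after "Emit:" by a JSON object that holds its "op" and its "data", one argument or row to a line. play_rows: Moves the arm, as the interface text tells. Its arguments: {"type":"object","properties":{"commands":{"type":"array"}},"required":["commands"]}

```bash
mkdir -p pics; ls; cat > h.py <<'E'
import numpy as np,cv2
from cell import robot,eyes
def cap(n):
    return eyes.capture(n)
def ray(c,u,v):
    K=np.array(c["camera_matrix"]);k=float(c["k1"])
    x,y=(u-K[0,2])/K[0,0],(v-K[1,2])/K[1,1]
    p=cv2.undistortPoints(np.array([[[float(u),float(v)]]]),K,np.array([k,0,0,0,0.]))[0,0]
    R=cv2.Rodrigues(np.array(c["rvec"],float))[0];t=np.array(c["tvec"],float).ravel()
    return -R.T@t,R.T@np.array([p[0],p[1],1.])
def onz(c,u,v,z):
    o,d=ray(c,u,v);return o+d*(z-o[2])/d[2]
def pix(c,P):
    return cv2.projectPoints(np.array([P],float),np.array(c["rvec"],float),np.array(c["tvec"],float),np.array(c["camera_matrix"]),np.array([float(c["k1"]),0,0,0,0]))[0][0,0]
def blobs(c,col,amin=30):
    h=cv2.cvtColor(c["image"],cv2.COLOR_BGR2HSV);H,S,V=cv2.split(h)
    if col=="red": m=((H<8)|(H>172))&(S>130)&(V>60)
    if col=="blue": m=(H>100)&(H<130)&(S>120)&(V>50)
    n,l,s,ce=cv2.connectedComponentsWithStats(m.astype(np.uint8))
    return [(s[i].tolist(),ce[i].round(1).tolist()) for i in range(1,n) if s[i][4]>=amin]
E
python3 - <<'E'
from h import *
s=robot.observe();print(s)
for n in("top","side"):
    c=cap(n);cv2.imwrite(f"pics/{n}0.png",c["image"])
    o,_=ray(c,320,240);print(n,o)
    for col in("red","blue"):
        for b in blobs(c,col): print(col,b,onz(c,*b[1],118).round(),onz(c,*b[1],89).round())
E
```

```text
pics
{'time_s': 0.0, 'joint_pos': array([ 1.46061251e+00,  2.55734847e-01,  1.06984146e-01, -4.90040377e-04,
       -1.42389048e+00, -2.84598140e-01]), 'qd': array([ 0.00034042,  0.0016298 ,  0.00083703, -0.00053808,  0.00037083,
        0.0012434 ]), 'joint_torque': array([-1.01617730e-03, -3.86627162e+01,  2.37940478e+01,  5.36538541e+00,
       -6.09604991e-03, -1.55364063e-05]), 'tcp_pos': array([211.28365776, 507.25221225, 230.39179562]), 'ee_rot': array([-7.78605384e-04, -5.54673727e-01,  8.32067393e-01, -5.50794385e-04]), 'force': array([0.49334474, 0.21308013, 0.51403889]), 'torque': array([ 0.00350821, -0.00995403,  0.02179243]), 'grip_width': 85.52976603487264}
top [473.70241805  -3.44003346 817.23337159]
red ([618, 83, 22, 36, 614], [630.2, 101.7]) [ 812. -541.  118.] [ 826. -563.   89.]
red ([446, 146, 20, 21, 188], [455.8, 156.0]) [ 715. -239.  118.] [ 725. -249.   89.]
red ([149, 148, 20, 21, 184], [158.1, 157.6]) [709. 256. 118.] [719. 267.  89.]
red ([220, 148, 17, 22, 174], [229.4, 158.9]) [708. 139. 118.] [718. 145.  89.]
red ([381, 148, 16, 21, 168], [387.3, 158.6]
[... 375 characters left out ...]
 231.67033822 -475.47584026  653.89998786]
red ([283, 140, 7, 13, 75], [285.7, 146.3]) [691. 216. 118.] [715. 254.  89.]
red ([245, 147, 14, 30, 301], [251.8, 161.3]) [609. 214. 118.] [630. 251.  89.]
red ([317, 166, 11, 35, 205], [322.4, 185.7]) [668.  71. 118.] [692. 100.  89.]
red ([424, 247, 14, 26, 174], [429.3, 258.7]) [ 684. -173.  118.] [ 709. -157.   89.]
red ([477, 291, 22, 37, 292], [488.0, 310.9]) [ 674. -293.  118.] [ 698. -283.   89.]
red ([414, 304, 20, 35, 458], [423.4, 320.7]) [ 591. -248.  118.] [ 610. -236.   89.]
red ([136, 336, 62, 43, 1104], [166.2, 357.0]) [290. -86. 118.] [293. -65.  89.]
blue ([274, 154, 17, 15, 212], [282.3, 161.5]) [655. 177. 118.] [678. 212.  89.]
```

View pics/top0.png

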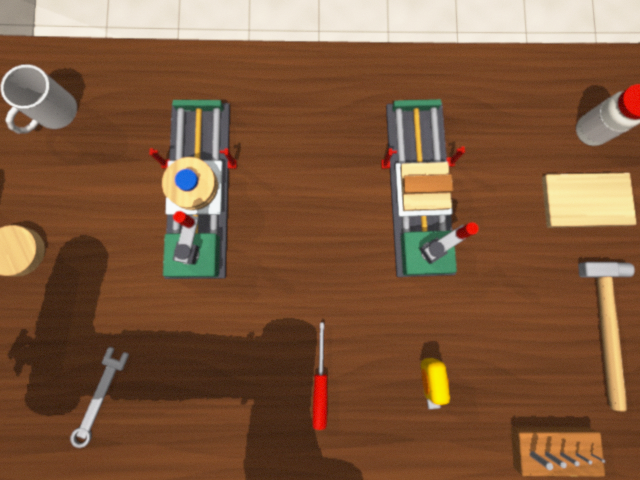

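View pics/side0.png

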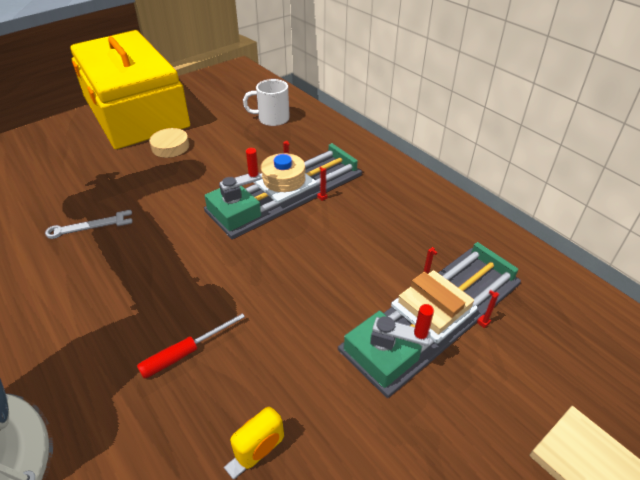

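Top view: the disc slide is on the left, with its plug at (186,179), grip at (183,219), hub near (185,250) and pointers near (155,157) and (229,159). The side view agrees on the grip. I'll take an enlarged crop to pin down the axis.

```bash
python3 - <<'E'
from h import *
t=cap("top");s=cap("side")
a=cv2.resize(t["image"][90:290,130:260],None,fx=3,fy=3,interpolation=cv2.INTER_CUBIC)
b=cv2.resize(s["image"][130:240,200:370],None,fx=2.35,fy=2.35,interpolation=cv2.INTER_CUBIC)
o=np.zeros((600,800,3),np.uint8);o[:600,:390]=a;o[:b.shape[0],395:395+b.shape[1]]=b
cv2.imwrite("pics/crop1.png",o)
def tri(p,q):
    o1,d1=ray(t,*p);o2,d2=ray(s,*q)
    d1/=np.linalg.norm(d1);d2/=np.linalg.norm(d2)
    A=np.stack([d1,-d2],1);x=np.linalg.lstsq(A,o2-o1,rcond=None)[0]
    P,Q=o1+d1*x[0],o2+d2*x[1];return ((P+Q)/2).round(1),np.linalg.norm(P-Q).round(1)
print("plug",tri((185.9,179.4),(282.3,161.5)),"grip",tri((183,218.8),(251.8,161.3)))
h=cv2.cvtColor(t["image"],cv2.COLOR_BGR2HSV)
m=((h[...,0]>55)&(h[...,0]<90)&(h[...,1]>90)).astype(np.uint8)
n,l,st,ce=cv2.connectedComponentsWithStats(m)
for i in range(1,n):
    if st[i][4]>100:
        pts=cv2.findContours((l==i).astype(np.uint8),0,2)[0][0]
        r=cv2.boxPoints(cv2.minAreaRect(pts));print(st[i],[onz(t,*p,50).round(0)[:2].tolist() for p in r],r.round(1).tolist())
# pointer pixel extents
R=cv2.inRange(h,(0,130,60),(8,255,255))|cv2.inRange(h,(172,130,60),(180,255,255))
for x0,x1 in((149,169),(220,237)):
    ys,xs=np.nonzero(R[148:170,x0:x1]);ys+=148;xs+=x0
    print([(v,xs[ys==v].mean().round(1)) for v in np.unique(ys)])
E
```

```text
plug (array([682.5, 219.7,  83.1]), np.float64(0.3)) grip (array([606.5, 209.6, 121.5]), np.float64(1.1))
[173 100  50  11 400] [[843.0, 260.0], [844.0, 170.0], [824.0, 170.0], [823.0, 259.0]] [[173.0, 100.0], [222.0, 100.0], [222.0, 110.0], [173.0, 110.0]]
[393 100  48  11 385] [[847.0, -148.0], [848.0, -237.0], [828.0, -236.0], [827.0, -148.0]] [[393.0, 100.0], [440.0, 100.0], [440.0, 110.0], [393.0, 110.0]]
[ 401  231   55   44 1556] [[597.0, -156.0], [601.0, -252.0], [524.0, -251.0], [520.0, -157.0]] [[400.79998779296875, 231.6999969482422], [453.70001220703125, 229.60000610351562], [455.3999938964844, 272.70001220703125], [402.5, 274.79998779296875]]
[ 164  233   55   44 1693] [[594.0, 264.0], [594.0, 169.0], [518.0, 167.0], [518.0, 260.0]] [[164.0, 233.0], [218.0, 233.0], [218.0, 276.0], [164.0, 276.0]]
[(np.int64(148), np.float64(151.0)), (np.int64(149), np.float64(152.5)), (np.int64(150), np.float64(153.5)), (np.int64(151), np.float64(153.5)), (np.int64(152), np.float64(153.0)), (np.int64(153), np.float64(153.5)), (np.int64(154), np.float64(153.5)), (np.int64(155), np.float64
[... 534 characters left out ...]
float64(226.0)), (np.int64(150), np.float64(224.0)), (np.int64(151), np.float64(224.5)), (np.int64(152), np.float64(224.5)), (np.int64(153), np.float64(226.0)), (np.int64(154), np.float64(227.0)), (np.int64(155), np.float64(228.0)), (np.int64(156), np.float64(228.5)), (np.int64(157), np.float64(229.0)), (np.int64(158), np.float64(230.0)), (np.int64(159), np.float64(231.5)), (np.int64(160), np.float64(232.0)), (np.int64(161), np.float64(232.0)), (np.int64(162), np.float64(231.5)), (np.int64(163), np.float64(231.5)), (np.int64(164), np.float64(231.5)), (np.int64(165), np.float64(231.5)), (np.int64(166), np.float64(231.5)), (np.int64(167), np.float64(231.5)), (np.int64(168), np.float64(232.0))]
```

View pics/crop1.png

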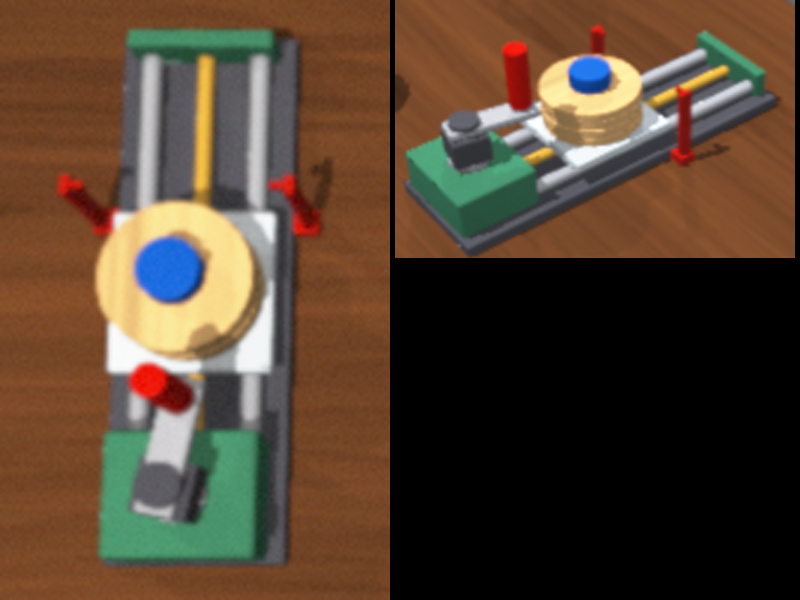

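Emit:
{"op": "play_rows", "data": {
  "commands": [
    [0,0,0,-7.5,85],
    [0,0,0,-7.5,85],
    [0,0,0,-7.5,85],
    [0,0,0,0,85],
    [0,0,0,0,85],
    [0,0,0,0,85],
    [0,0,0,0,85],
    [0,0,0,0,85],
    [0,0,0,0,85],
    [0,0,0,0,85]
  ]
}}

```text
time_s: 1.2
tcp_pos: [211.0, 506.7, 229.2]
ee_rot: [0.002, 0.708, -0.707, 0.001]
force: [0.6, -0.2, 0.7]
grip_width: 85.2
```

The crop confirms it: the grip's top is at about (180,217), the hub's top at about (183.3,251), and the pointer tops at about (152.5,151) and (225.3,151). Next I compute the axis.

```bash
python3 - <<'E'
from h import *
t=cap("top")
f=lambda u,v,z:onz(t,u,v,z).round(1)
print("griptop",f(180,217,146));print("ptrtops",f(152.7,151.5,74),f(225.3,151.5,74))
print("ptr base",f(167,165.5,5),f(232,166,5))
print("plugtop",f(186,179.5,89))
for z in (90,96,102):print("hub",z,f(183,251,z))
print("gear L",f(164,233,50),f(164,276,50),"R",f(216,233,50),f(216,276,50))
print("plate",f(173,100,50),f(221.5,100,50))
E
```

```text
griptop [604.2 207.  146. ]
ptrtops [735.  282.2  74. ] [736.2 155.9  74. ]
ptr base [731.7 280.4   5. ] [731.7 157.1   5. ]
plugtop [680.6 217.8  89. ]
hub 90 [557.5 216.9  90. ]
hub 96 [556.8 215.1  96. ]
hub 102 [556.1 213.3 102. ]
gear L [594.1 263.6  50. ] [518.4 259.6  50. ] R [594.3 172.7  50. ] [518.2 170.   50. ]
plate [842.5 259.7  50. ] [843.8 171.   50. ]
```

Emit:
{"op": "play_rows", "data": {
  "commands": [
    [28,-37,0,0,85],
    [28,-37,0,0,85],
    [28,-37,0,0,85],
    [28,-37,0,0,85],
    [28,-37,0,0,85],
    [28,-37,0,0,85],
    [28,-37,0,0,85],
    [28,-37,0,0,85],
    [28,-37,0,0,85],
    [0,0,0,0,85]
  ]
}}

```text
time_s: 2.25
tcp_pos: [556.4, 247.0, 229.0]
ee_rot: [0.002, 0.709, -0.705, 0.001]
force: [0.4, -0.2, -0.2]
grip_width: 85.1
```

Emit:
{"op": "play_rows", "data": {
  "commands": [
    [13,-16,0,0,85],
    [13,-16,0,0,85],
    [12,-16,0,0,85],
    [0,0,0,0,85],
    [0,0,20,0,85],
    [0,0,20,0,85],
    [0,0,15,0,85],
    [0,0,0,0,85],
    [0,0,0,0,85],
    [0,0,0,0,85]
  ]
}}

```text
time_s: 3.25
tcp_pos: [605.7, 209.5, 173.6]
ee_rot: [0.0, 0.708, -0.706, 0.001]
force: [-0.8, 0.3, 0.7]
grip_width: 85.4
```

```bash
python3 - <<'E'
from h import *
t=cap("top");s=cap("side")
a=cv2.resize(t["image"][120:280,120:280],(400,400))
b=cv2.resize(s["image"][60:260,150:350],(400,400))
cv2.imwrite("pics/c2.png",np.hstack([a,b]));print(robot.observe()["tcp_pos"])
E
```

```text
[606.01242963 209.43462149 173.91988268]
```

View pics/c2.png

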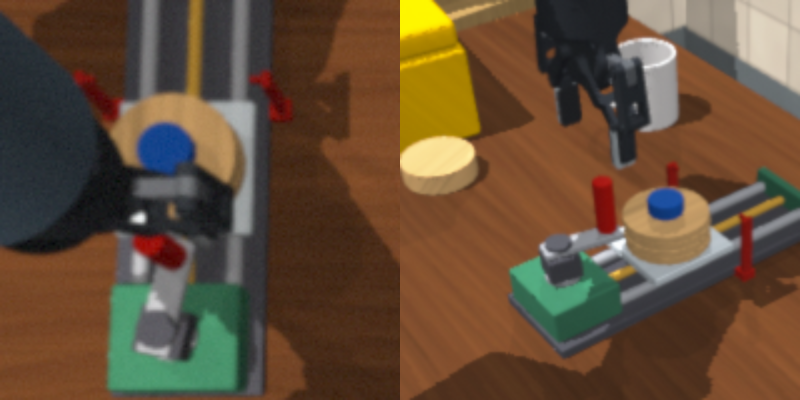

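The jaws straddle the grip along y, still above it. I'll descend to TCP z of about 102 and close.

Emit:
{"op": "play_rows", "data": {
  "commands": [
    [1,0,18,0,85],
    [0,0,18,0,85],
    [0,0,18,0,85],
    [0,0,16,0,85],
    [0,0,0,0,85],
    [0,0,0,0,0],
    [0,0,0,0,0],
    [0,0,0,0,0],
    [0,0,0,0,0],
    [0,0,0,0,0]
  ]
}}

```text
time_s: 4.35
tcp_pos: [611.0, 210.7, 111.9]
ee_rot: [-0.008, 0.709, -0.706, 0.004]
force: [-0.3, -0.2, -1.1]
grip_width: 18.5
```

Emit:
{"op": "play_rows", "data": {
  "commands": [
    [0,0,0,0,0],
    [0,0,0,0,0],
    [0,0,0,0,0],
    [0,0,0,0,0],
    [0,0,0,0,0],
    [0,0,0,0,0],
    [0,0,0,0,0],
    [0,0,0,0,0],
    [0,0,0,0,0],
    [0,0,0,0,0]
  ]
}}

```text
time_s: 5.35
tcp_pos: [611.1, 210.7, 111.9]
ee_rot: [-0.008, 0.709, -0.706, 0.004]
force: [-0.3, 0.3, 0.0]
grip_width: 18.6
```

```bash
python3 - <<'E'
from h import *
t=cap("top");s=cap("side")
a=cv2.resize(t["image"][120:280,120:280],(400,400))
b=cv2.resize(s["image"][100:260,170:330],(400,400))
cv2.imwrite("pics/c3.png",np.hstack([a,b]));o=robot.observe();print(o["tcp_pos"],o["force"],o["torque"],o["grip_width"])
E
```

```text
[611.07492573 210.72265642 111.89928396] [0.86309592 0.40795892 0.60332123] [-0.07799049 -0.00114082 -0.02541505] 18.20769864688557
```

View pics/c3.png

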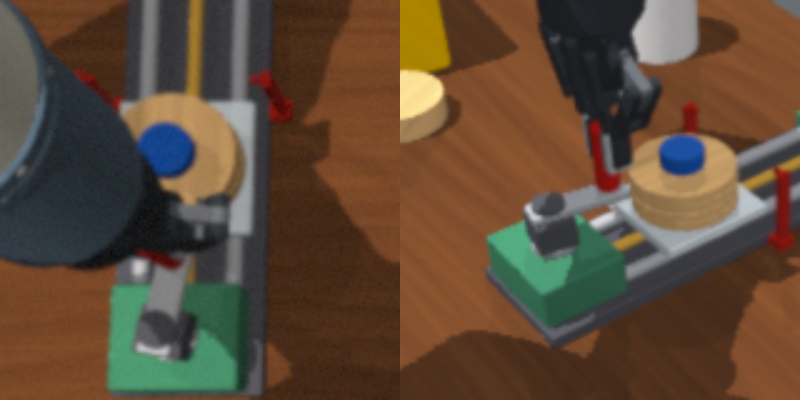

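```bash
python3 - <<'E'
from h import *
t=cap("top");s=cap("side")
for c in(t,s):
    for b in blobs(c,"red",15):
        if b[0][0]<300 and 130<b[0][1]<260: print(b)
    for P in([611,210.7,112],[605.5,208.5,90],[605.5,208.5,118],[605.5,208.5,146],[611,199,112]):print(P,pix(c,P).round(1))
b=cv2.resize(s["image"][110:210,205:305],(600,600),interpolation=cv2.INTER_CUBIC)
cv2.imwrite("pics/c4.png",b)
E
```

```text
([149, 148, 20, 17, 83], [158.9, 155.0])
([220, 148, 18, 22, 182], [229.5, 158.6])
([175, 220, 17, 7, 53], [183.6, 223.2])
[611, 210.7, 112] [184.3 216.9]
[605.5, 208.5, 90] [189.4 222.7]
[605.5, 208.5, 118] [184.5 219.5]
[605.5, 208.5, 146] [179.1 216.2]
[611, 199, 112] [191.6 216.9]
([283, 141, 7, 13, 71], [285.7, 146.7])
([245, 148, 14, 29, 156], [250.0, 164.1])
[611, 210.7, 112] [253.6 164.3]
[605.5, 208.5, 90] [252.8 175.2]
[605.5, 208.5, 118] [251.5 163.3]
[605.5, 208.5, 146] [250.2 150.9]
[611, 199, 112] [256.9 167.1]
```

View pics/c4.png

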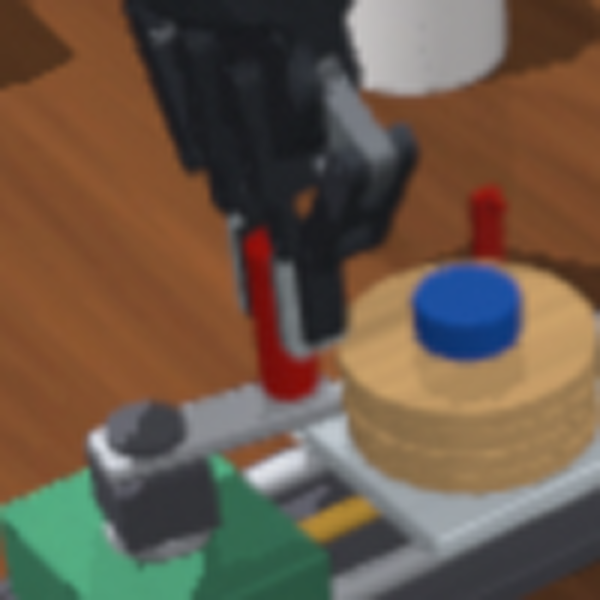

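The grip hasn't moved and sits between the pads, but the hand ended about 5 mm off in x and 8 mm high. I'll open, re-centre and lower, then close again.

Emit:
{"op": "play_rows", "data": {
  "commands": [
    [0,0,0,0,50],
    [0,0,0,0,50],
    [0,0,0,0,50],
    [0,0,0,0,50],
    [1,5,5,0,50],
    [0,0,3,0,50],
    [0,0,0,0,50],
    [0,0,0,0,50],
    [0,0,0,0,50],
    [0,0,0,0,50]
  ]
}}

```text
time_s: 6.55
tcp_pos: [605.7, 209.6, 103.3]
ee_rot: [-0.008, 0.709, -0.706, 0.004]
force: [1.1, -0.0, -0.3]
grip_width: 50.4
```

Emit:
{"op": "play_rows", "data": {
  "commands": [
    [0,0,0,0,35],
    [0,0,0,0,30],
    [0,0,0,0,26],
    [0,0,0,0,23],
    [0,0,0,0,20],
    [0,0,0,0,15],
    [0,0,0,0,10],
    [0,0,0,0,0],
    [0,0,0,0,0],
    [0,0,0,0,0]
  ]
}}

```text
time_s: 7.55
tcp_pos: [606.0, 209.7, 103.7]
ee_rot: [-0.008, 0.709, -0.706, 0.004]
force: [-0.5, 0.2, 0.8]
grip_width: 18.5
```

```bash
cat > rows.py <<'E'
import sys
from h import *
# args: step deg, n rows, cx, cy
st,n,cx,cy=map(float,sys.argv[1:5]);n=int(n)
g=float(sys.argv[5]) if len(sys.argv)>5 else 1.
z0=103.5
o=robot.observe();p=np.array(o["tcp_pos"]);d=p[:2]-[cx,cy]
th=np.arctan2(d[1],d[0]);r=np.hypot(*d)
print("t",o["time_s"],"tcp",p.round(1),"th",np.degrees(th).round(1),"r",r.round(1),"F",np.round(o["force"],1),"w",round(o["grip_width"],1))
q=p[:2];R=[]
for k in range(10):
    if k<n:
        a=th-np.radians(st)*(k+1);nx=np.array([cx,cy])+50*np.array([np.cos(a),np.sin(a)])
        w=(nx-q)*g;q=nx
    else: w=np.zeros(2)
    R.append([round(-w[1],1),round(-w[0],1),round(p[2]-z0,1) if k==0 else 0,0,0])
print(R)
E
python3 rows.py 6 9 556.3 216
```

```text
t 7.55 tcp [606.  209.7 103.7] th -7.2 r 50.1 F [-0.5  0.2  0.8] w 18.5
[[np.float64(5.1), np.float64(1.0), np.float64(0.2), 0, 0], [np.float64(5.0), np.float64(1.5), 0, 0, 0], [np.float64(4.8), np.float64(2.0), 0, 0, 0], [np.float64(4.6), np.float64(2.5), 0, 0, 0], [np.float64(4.3), np.float64(2.9), 0, 0, 0], [np.float64(4.0), np.float64(3.4), 0, 0, 0], [np.float64(3.6), np.float64(3.8), 0, 0, 0], [np.float64(3.2), np.float64(4.1), 0, 0, 0], [np.float64(2.8), np.float64(4.5), 0, 0, 0], [np.float64(-0.0), np.float64(-0.0), 0, 0, 0]]
```

Emit:
{"op": "play_rows", "data": {
  "commands": [
    [5.1,1,0,0,0],
    [5,1.5,0,0,0],
    [4.8,2,0,0,0],
    [4.6,2.5,0,0,0],
    [4.3,2.9,0,0,0],
    [4,3.4,0,0,0],
    [3.6,3.8,0,0,0],
    [3.2,4.1,0,0,0],
    [2.8,4.5,0,0,0],
    [0,0,0,0,0]
  ]
}}

```text
time_s: 8.55
tcp_pos: [578.4, 173.4, 103.4]
ee_rot: [-0.013, 0.709, -0.705, 0.002]
force: [-0.2, 3.9, -1.0]
grip_width: 18.4
```

```bash
sed -i 's/round(-w\[1\],1),round(-w\[0\],1),round(p\[2\]-z0,1)/round(float(-w[1]),1),round(float(-w[0]),1),round(float(p[2]-z0),1)/' rows.py; python3 rows.py 9 10 556.3 216
```

```text
t 8.55 tcp [578.4 173.4 103.4] th -62.5 r 48.0 F [-0.2  3.9 -1. ] w 18.4
[[4.9, 6.3, -0.1, 0, 0], [1.9, 7.6, 0, 0, 0], [0.7, 7.8, 0, 0, 0], [-0.5, 7.8, 0, 0, 0], [-1.8, 7.6, 0, 0, 0], [-2.9, 7.3, 0, 0, 0], [-4.0, 6.7, 0, 0, 0], [-5.0, 6.0, 0, 0, 0], [-5.9, 5.1, 0, 0, 0], [-6.7, 4.2, 0, 0, 0]]
```

```bash
python3 rows.py 9 10 556.5 217.3
```

```text
t 8.55 tcp [578.4 173.4 103.4] th -63.4 r 49.0 F [-0.2  3.9 -1. ] w 18.4
[[3.8, 6.8, -0.1, 0, 0], [1.8, 7.6, 0, 0, 0], [0.6, 7.8, 0, 0, 0], [-0.7, 7.8, 0, 0, 0], [-1.9, 7.6, 0, 0, 0], [-3.1, 7.2, 0, 0, 0], [-4.1, 6.7, 0, 0, 0], [-5.1, 5.9, 0, 0, 0], [-6.0, 5.1, 0, 0, 0], [-6.7, 4.1, 0, 0, 0]]
```

Emit:
{"op": "play_rows", "data": {
  "commands": [
    [3.2,7,0,0,0],
    [1.8,7.6,0,0,0],
    [0.6,7.8,0,0,0],
    [-0.7,7.8,0,0,0],
    [-1.9,7.6,0,0,0],
    [-3.1,7.2,0,0,0],
    [-4.1,6.7,0,0,0],
    [-5.1,5.9,0,0,0],
    [-6,5.1,0,0,0],
    [-6.7,4.1,0,0,0]
  ]
}}

```text
time_s: 9.55
tcp_pos: [511.9, 195.0, 103.1]
ee_rot: [-0.015, 0.709, -0.705, 0.007]
force: [6.7, 0.1, -3.2]
grip_width: 18.4
```

```bash
python3 rows.py 9 10 556.5 217.3
```

```text
t 9.55 tcp [511.9 195.  103.1] th -153.4 r 49.8 F [ 6.7  0.1 -3.2] w 18.4
[[-7.2, 3.1, -0.4, 0, 0], [-7.6, 1.8, 0, 0, 0], [-7.8, 0.6, 0, 0, 0], [-7.8, -0.7, 0, 0, 0], [-7.6, -1.9, 0, 0, 0], [-7.2, -3.1, 0, 0, 0], [-6.7, -4.1, 0, 0, 0], [-5.9, -5.1, 0, 0, 0], [-5.1, -6.0, 0, 0, 0], [-4.1, -6.7, 0, 0, 0]]
```

Emit:
{"op": "play_rows", "data": {
  "commands": [
    [-7.2,3,-0.4,0,0],
    [-7.6,1.8,0,0,0],
    [-7.8,0.6,0,0,0],
    [-7.8,-0.7,0,0,0],
    [-7.6,-1.9,0,0,0],
    [-7.2,-3.1,0,0,0],
    [-6.7,-4.1,0,0,0],
    [-5.9,-5.1,0,0,0],
    [-5.1,-6,0,0,0],
    [-4.1,-6.7,0,0,0]
  ]
}}

```text
time_s: 10.55
tcp_pos: [529.3, 261.6, 103.5]
ee_rot: [-0.006, 0.71, -0.705, 0.008]
force: [-2.5, -1.5, 3.1]
grip_width: 18.6
```

```bash
python3 rows.py 9 10 556.5 217.3
```

```text
t 10.55 tcp [529.3 261.6 103.5] th 121.6 r 52.0 F [-2.5 -1.5  3.1] w 18.6
[[-1.9, -8.0, -0.0, 0, 0], [-2.4, -7.5, 0, 0, 0], [-1.2, -7.7, 0, 0, 0], [-0.0, -7.8, 0, 0, 0], [1.2, -7.8, 0, 0, 0], [2.4, -7.5, 0, 0, 0], [3.5, -7.0, 0, 0, 0], [4.6, -6.4, 0, 0, 0], [5.5, -5.6, 0, 0, 0], [6.3, -4.6, 0, 0, 0]]
```

```bash
python3 rows.py 9 10 555.8 217.8
```

```text
t 10.55 tcp [529.3 261.6 103.5] th 121.2 r 51.2 F [-2.5 -1.5  3.1] w 18.6
[[-2.5, -7.6, -0.0, 0, 0], [-2.4, -7.5, 0, 0, 0], [-1.2, -7.8, 0, 0, 0], [0.0, -7.8, 0, 0, 0], [1.3, -7.7, 0, 0, 0], [2.5, -7.5, 0, 0, 0], [3.6, -7.0, 0, 0, 0], [4.6, -6.3, 0, 0, 0], [5.6, -5.5, 0, 0, 0], [6.4, -4.6, 0, 0, 0]]
```

Emit:
{"op": "play_rows", "data": {
  "commands": [
    [-3,-7.6,0,0,0],
    [-2.4,-7.5,0,0,0],
    [-1.2,-7.8,0,0,0],
    [0,-7.8,0,0,0],
    [1.3,-7.7,0,0,0],
    [2.5,-7.5,0,0,0],
    [3.6,-7,0,0,0],
    [4.6,-6.3,0,0,0],
    [5.6,-5.5,0,0,0],
    [6.4,-4.6,0,0,0]
  ]
}}

```text
time_s: 11.55
tcp_pos: [602.0, 242.7, 102.9]
ee_rot: [-0.002, 0.709, -0.705, 0.006]
force: [-6.5, 0.1, 4.7]
grip_width: 18.6
```

```bash
python3 rows.py 9 10 555.8 217.8; python3 - <<'E'
from h import *
s=cap("side");t=cap("top")
for b in blobs(s,"blue"):print(b,onz(s,*b[1],84).round(1))
for b in blobs(t,"blue"):print(b,onz(t,*b[1],87).round(1))
for b in blobs(s,"red",15): print(b)
E
```

```text
t 11.55 tcp [602.  242.7 102.9] th 28.3 r 52.5 F [-6.5  0.1  4.7] w 18.6
[[8.4, -1.0, -0.6, 0, 0], [7.6, -2.0, 0, 0, 0], [7.8, -0.8, 0, 0, 0], [7.8, 0.4, 0, 0, 0], [7.7, 1.7, 0, 0, 0], [7.3, 2.8, 0, 0, 0], [6.8, 3.9, 0, 0, 0], [6.1, 5.0, 0, 0, 0], [5.2, 5.8, 0, 0, 0], [4.3, 6.6, 0, 0, 0]]
([280, 152, 17, 15, 216], [287.9, 159.2]) [695.6 218.2  84. ]
([176, 162, 22, 21, 350], [186.2, 171.8]) [694.7 218.7  87. ]
([283, 141, 7, 10, 58], [285.8, 145.4])
([235, 143, 12, 27, 60], [238.5, 159.2])
([317, 166, 11, 35, 216], [322.4, 185.2])
([424, 247, 14, 26, 174], [429.3, 258.7])
([477, 291, 22, 37, 292], [488.0, 310.9])
([414, 304, 20, 35, 458], [423.4, 320.7])
([137, 336, 61, 43, 1076], [166.4, 357.2])
```

```bash
python3 rows.py 9 10 556.8 218.5
```

```text
t 11.65 tcp [602.3 241.9 102.9] th 27.2 r 51.2 F [-4.6 -1.6  3.4] w 18.4
[[7.8, -2.0, -0.6, 0, 0], [7.6, -1.9, 0, 0, 0], [7.8, -0.6, 0, 0, 0], [7.8, 0.6, 0, 0, 0], [7.6, 1.8, 0, 0, 0], [7.3, 3.0, 0, 0, 0], [6.7, 4.1, 0, 0, 0], [6.0, 5.1, 0, 0, 0], [5.1, 5.9, 0, 0, 0], [4.1, 6.7, 0, 0, 0]]
```

Emit:
{"op": "play_rows", "data": {
  "commands": [
    [7.8,-2,-0.6,0,0],
    [7.6,-1.7,0,0,0],
    [7.8,-0.5,0,0,0],
    [7.8,0.7,0,0,0],
    [7.6,1.9,0,0,0],
    [7.2,3,0,0,0],
    [6.6,4.1,0,0,0],
    [5.9,5.1,0,0,0],
    [5,5.9,0,0,0],
    [4,6.7,0,0,0]
  ]
}}

```text
time_s: 12.65
tcp_pos: [582.5, 176.2, 103.6]
ee_rot: [-0.012, 0.708, -0.706, 0.004]
force: [1.1, 4.2, -0.2]
grip_width: 18.5
```

```bash
python3 rows.py 9 10 556.8 218.5
```

```text
t 12.65 tcp [582.5 176.2 103.6] th -58.7 r 49.5 F [ 1.1  4.2 -0.2] w 18.5
[[4.0, 6.7, 0.1, 0, 0], [2.4, 7.5, 0, 0, 0], [1.2, 7.8, 0, 0, 0], [-0.0, 7.8, 0, 0, 0], [-1.3, 7.7, 0, 0, 0], [-2.5, 7.5, 0, 0, 0], [-3.6, 7.0, 0, 0, 0], [-4.6, 6.3, 0, 0, 0], [-5.6, 5.5, 0, 0, 0], [-6.4, 4.6, 0, 0, 0]]
```

Emit:
{"op": "play_rows", "data": {
  "commands": [
    [3.8,6.7,0,0,0],
    [2.4,7.5,0,0,0],
    [1.2,7.8,0,0,0],
    [0,7.8,0,0,0],
    [-1.3,7.7,0,0,0],
    [-2.5,7.5,0,0,0],
    [-3.6,7,0,0,0],
    [-4.6,6.3,0,0,0],
    [-5.6,5.5,0,0,0],
    [-6.4,4.6,0,0,0]
  ]
}}

```text
time_s: 13.65
tcp_pos: [513.8, 192.0, 103.1]
ee_rot: [-0.016, 0.709, -0.705, 0.009]
force: [5.9, 0.4, -5.3]
grip_width: 18.6
```

```bash
python3 rows.py 9 10 556.8 218.5
```

```text
t 13.65 tcp [513.8 192.  103.1] th -148.3 r 50.6 F [ 5.9  0.4 -5.3] w 18.6
[[-7.3, 3.1, -0.4, 0, 0], [-7.5, 2.4, 0, 0, 0], [-7.7, 1.2, 0, 0, 0], [-7.8, 0.0, 0, 0, 0], [-7.8, -1.2, 0, 0, 0], [-7.5, -2.4, 0, 0, 0], [-7.0, -3.5, 0, 0, 0], [-6.4, -4.6, 0, 0, 0], [-5.6, -5.5, 0, 0, 0], [-4.6, -6.3, 0, 0, 0]]
```

Emit:
{"op": "play_rows", "data": {
  "commands": [
    [-7.3,2.9,-0.4,0,0],
    [-7.5,2.2,0,0,0],
    [-7.7,1,0,0,0],
    [-7.8,0,0,0,0],
    [-7.7,-1.3,0,0,0],
    [-7.4,-2.5,0,0,0],
    [-6.9,-3.6,0,0,0],
    [-6.2,-4.6,0,0,0],
    [-5.4,-5.5,0,0,0],
    [-4.4,-6.3,0,0,0]
  ]
}}

```text
time_s: 14.65
tcp_pos: [526.0, 259.2, 103.4]
ee_rot: [-0.007, 0.709, -0.705, 0.01]
force: [-4.1, -0.5, 3.6]
grip_width: 18.9
```

```bash
python3 rows.py 9 10 556.8 218.5
```

```text
t 14.65 tcp [526.  259.2 103.4] th 127.1 r 51.1 F [-4.1 -0.5  3.6] w 18.9
[[-3.4, -7.3, -0.1, 0, 0], [-3.1, -7.2, 0, 0, 0], [-2.0, -7.6, 0, 0, 0], [-0.8, -7.8, 0, 0, 0], [0.5, -7.8, 0, 0, 0], [1.7, -7.7, 0, 0, 0], [2.9, -7.3, 0, 0, 0], [4.0, -6.8, 0, 0, 0], [5.0, -6.1, 0, 0, 0], [5.9, -5.2, 0, 0, 0]]
```

Emit:
{"op": "play_rows", "data": {
  "commands": [
    [-3,-7.3,0,0,0],
    [-2.9,-7.2,0,0,0],
    [-1.8,-7.6,0,0,0],
    [-0.6,-7.7,0,0,0],
    [0.6,-7.7,0,0,0],
    [1.8,-7.6,0,0,0],
    [3,-7.1,0,0,0],
    [4,-6.6,0,0,0],
    [5,-5.9,0,0,0],
    [5.9,-5,0,0,0]
  ]
}}

```text
time_s: 15.65
tcp_pos: [599.7, 246.6, 103.0]
ee_rot: [-0.004, 0.709, -0.705, 0.008]
force: [-6.3, -0.8, 3.1]
grip_width: 18.5
```

```bash
python3 rows.py 9 10 556.8 218.5
```

```text
t 15.65 tcp [599.7 246.6 103. ] th 33.2 r 51.2 F [-6.3 -0.8  3.1] w 18.5
[[7.6, -2.7, -0.5, 0, 0], [7.4, -2.6, 0, 0, 0], [7.7, -1.5, 0, 0, 0], [7.8, -0.2, 0, 0, 0], [7.8, 1.0, 0, 0, 0], [7.5, 2.2, 0, 0, 0], [7.1, 3.4, 0, 0, 0], [6.5, 4.4, 0, 0, 0], [5.7, 5.4, 0, 0, 0], [4.8, 6.2, 0, 0, 0]]
```

Emit:
{"op": "play_rows", "data": {
  "commands": [
    [7.6,-2.4,-0.5,0,0],
    [7.4,-2.3,0,0,0],
    [7.7,-1.3,0,0,0],
    [7.8,0,0,0,0],
    [7.8,1.1,0,0,0],
    [7.5,2.2,0,0,0],
    [7.1,3.4,0,0,0],
    [6.5,4.4,0,0,0],
    [5.7,5.4,0,0,0],
    [4.8,6.2,0,0,0]
  ]
}}

```text
time_s: 16.65
tcp_pos: [585.7, 178.3, 103.7]
ee_rot: [-0.013, 0.709, -0.705, 0.005]
force: [0.8, 5.2, -0.6]
grip_width: 19.1
```

```bash
python3 rows.py 9 10 556.8 218.5
```

```text
t 16.65 tcp [585.7 178.3 103.7] th -54.4 r 49.5 F [ 0.8  5.2 -0.6] w 19.1
[[4.5, 6.4, 0.2, 0, 0], [3.0, 7.3, 0, 0, 0], [1.8, 7.6, 0, 0, 0], [0.6, 7.8, 0, 0, 0], [-0.7, 7.8, 0, 0, 0], [-1.9, 7.6, 0, 0, 0], [-3.0, 7.2, 0, 0, 0], [-4.1, 6.7, 0, 0, 0], [-5.1, 5.9, 0, 0, 0], [-6.0, 5.1, 0, 0, 0]]
```

Emit:
{"op": "play_rows", "data": {
  "commands": [
    [4.2,6.4,0.2,0,0],
    [3,7.3,0,0,0],
    [1.8,7.6,0,0,0],
    [0.6,7.8,0,0,0],
    [-0.7,7.8,0,0,0],
    [-1.9,7.6,0,0,0],
    [-3,7.2,0,0,0],
    [-4.1,6.7,0,0,0],
    [-5.1,5.9,0,0,0],
    [-6,5.1,0,0,0]
  ]
}}

```text
time_s: 17.65
tcp_pos: [516.5, 188.2, 103.1]
ee_rot: [-0.018, 0.709, -0.705, 0.01]
force: [4.9, 0.4, -3.0]
grip_width: 18.5
```

```bash
python3 rows.py 9 10 556.8 218.5
```

```text
t 17.65 tcp [516.5 188.2 103.1] th -143.0 r 50.4 F [ 4.9  0.4 -3. ] w 18.5
[[-6.9, 3.9, -0.4, 0, 0], [-7.2, 3.1, 0, 0, 0], [-7.6, 2.0, 0, 0, 0], [-7.8, 0.8, 0, 0, 0], [-7.8, -0.5, 0, 0, 0], [-7.7, -1.7, 0, 0, 0], [-7.3, -2.9, 0, 0, 0], [-6.8, -4.0, 0, 0, 0], [-6.1, -5.0, 0, 0, 0], [-5.2, -5.9, 0, 0, 0]]
```

Emit:
{"op": "play_rows", "data": {
  "commands": [
    [-6.9,3.6,-0.4,0,0],
    [-7.2,2.9,0,0,0],
    [-7.6,1.8,0,0,0],
    [-7.8,0.7,0,0,0],
    [-7.8,-0.6,0,0,0],
    [-7.6,-1.8,0,0,0],
    [-7.2,-3,0,0,0],
    [-6.6,-4,0,0,0],
    [-5.9,-5,0,0,0],
    [-5,-5.9,0,0,0]
  ]
}}

```text
time_s: 18.65
tcp_pos: [524.2, 258.3, 103.2]
ee_rot: [-0.01, 0.71, -0.704, 0.012]
force: [-0.6, -3.7, 1.6]
grip_width: 18.7
```

```bash
python3 rows.py 9 10 556.8 218.5
```

```text
t 18.65 tcp [524.2 258.3 103.2] th 129.3 r 51.4 F [-0.6 -3.7  1.6] w 18.7
[[-3.4, -7.4, -0.3, 0, 0], [-3.4, -7.1, 0, 0, 0], [-2.3, -7.5, 0, 0, 0], [-1.1, -7.8, 0, 0, 0], [0.2, -7.8, 0, 0, 0], [1.4, -7.7, 0, 0, 0], [2.6, -7.4, 0, 0, 0], [3.7, -6.9, 0, 0, 0], [4.7, -6.3, 0, 0, 0], [5.7, -5.4, 0, 0, 0]]
```

Emit:
{"op": "play_rows", "data": {
  "commands": [
    [-3,-7.4,-0.3,0,0],
    [-3.2,-7.1,0,0,0],
    [-2.1,-7.5,0,0,0],
    [-0.9,-7.7,0,0,0],
    [0.3,-7.7,0,0,0],
    [1.5,-7.6,0,0,0],
    [2.7,-7.2,0,0,0],
    [3.8,-6.7,0,0,0],
    [4.7,-6.1,0,0,0],
    [5.7,-5.2,0,0,0]
  ]
}}

```text
time_s: 19.65
tcp_pos: [596.6, 250.3, 103.4]
ee_rot: [-0.007, 0.709, -0.705, 0.008]
force: [-4.7, -0.5, 1.2]
grip_width: 18.4
```

```bash
python3 rows.py 9 10 556.8 218.5; python3 - <<'E'
from h import *
s=cap("side");t=cap("top")
for b in blobs(s,"blue"):print(b,onz(s,*b[1],84).round(1))
for b in blobs(t,"blue"):print(b,onz(t,*b[1],87).round(1))
E
```

```text
t 19.65 tcp [596.6 250.3 103.4] th 38.6 r 51.0 F [-4.7 -0.5  1.2] w 18.4
[[7.1, -3.6, -0.1, 0, 0], [7.1, -3.3, 0, 0, 0], [7.5, -2.2, 0, 0, 0], [7.8, -1.0, 0, 0, 0], [7.8, 0.3, 0, 0, 0], [7.7, 1.5, 0, 0, 0], [7.4, 2.7, 0, 0, 0], [6.9, 3.8, 0, 0, 0], [6.2, 4.8, 0, 0, 0], [5.4, 5.7, 0, 0, 0]]
([292, 147, 17, 15, 210], [300.1, 153.8]) [727.  218.7  84. ]
([176, 144, 22, 21, 347], [186.8, 154.3]) [726. 219.  87.]
```

About 8.5 mm is left, or roughly half a turn.

Emit:
{"op": "play_rows", "data": {
  "commands": [
    [7.1,-3.3,0,0,0],
    [7.1,-3,0,0,0],
    [7.5,-2,0,0,0],
    [7.8,-0.8,0,0,0],
    [7.8,0.4,0,0,0],
    [7.7,1.5,0,0,0],
    [7.4,2.7,0,0,0],
    [6.9,3.8,0,0,0],
    [6.2,4.8,0,0,0],
    [5.4,5.7,0,0,0]
  ]
}}

```text
time_s: 20.75
tcp_pos: [588.8, 180.6, 103.7]
ee_rot: [-0.015, 0.709, -0.705, 0.006]
force: [-1.3, 6.2, -1.9]
grip_width: 18.8
```

```bash
python3 rows.py 9 10 556.8 218.5
```

```text
t 20.75 tcp [588.8 180.6 103.7] th -49.8 r 49.6 F [-1.3  6.2 -1.9] w 18.8
[[4.9, 6.1, 0.2, 0, 0], [3.5, 7.0, 0, 0, 0], [2.4, 7.5, 0, 0, 0], [1.2, 7.8, 0, 0, 0], [-0.0, 7.8, 0, 0, 0], [-1.3, 7.7, 0, 0, 0], [-2.5, 7.4, 0, 0, 0], [-3.6, 7.0, 0, 0, 0], [-4.6, 6.3, 0, 0, 0], [-5.6, 5.5, 0, 0, 0]]
```

Emit:
{"op": "play_rows", "data": {
  "commands": [
    [4.6,6.1,0.2,0,0],
    [3.5,7,0,0,0],
    [2.4,7.5,0,0,0],
    [1.2,7.8,0,0,0],
    [0,7.8,0,0,0],
    [-1.3,7.7,0,0,0],
    [-2.5,7.4,0,0,0],
    [-3.6,7,0,0,0],
    [-4.6,6.3,0,0,0],
    [0,0,0,0,0]
  ]
}}

```text
time_s: 21.75
tcp_pos: [524.9, 179.8, 103.1]
ee_rot: [-0.021, 0.709, -0.704, 0.01]
force: [3.0, 1.2, -4.8]
grip_width: 18.2
```

```bash
python3 rows.py 9 10 556.8 218.5; python3 - <<'E'
from h import *
s=cap("side");t=cap("top")
for b in blobs(s,"blue"):print(b,onz(s,*b[1],84).round(1))
for b in blobs(t,"blue"):print(b,onz(t,*b[1],87).round(1))
for b in blobs(t,"red"):print(b)
for c in (t,):
  print(onz(c,152.7,151.5,74).round(1),onz(c,225.3,151.5,74).round(1))
a=cv2.resize(t["image"][90:290,120:270],(450,600),interpolation=cv2.INTER_CUBIC)
b=cv2.resize(s["image"][90:240,220:370],(345,345),interpolation=cv2.INTER_CUBIC)
o=np.zeros((600,800,3),np.uint8);o[:,:450]=a;o[:345,452:797]=b
cv2.imwrite("pics/c5.png",o)
E
```

```text
t 21.75 tcp [524.9 179.8 103.1] th -129.5 r 50.2 F [ 3.   1.2 -4.8] w 18.2
[[-5.6, 5.5, -0.4, 0, 0], [-6.3, 4.7, 0, 0, 0], [-6.9, 3.7, 0, 0, 0], [-7.4, 2.6, 0, 0, 0], [-7.7, 1.4, 0, 0, 0], [-7.8, 0.1, 0, 0, 0], [-7.8, -1.1, 0, 0, 0], [-7.5, -2.3, 0, 0, 0], [-7.1, -3.4, 0, 0, 0], [-6.4, -4.5, 0, 0, 0]]
([295, 145, 17, 15, 209], [303.0, 152.4]) [734.8 219.1  84. ]
([177, 140, 21, 21, 346], [187.1, 150.1]) [733.5 218.8  87. ]
([618, 83, 22, 36, 614], [630.3, 101.7])
([446, 146, 20, 21, 188], [455.5, 156.1])
([149, 148, 18, 21, 149], [156.7, 156.9])
([221, 148, 17, 22, 172], [229.8, 158.8])
([381, 148, 16, 22, 171], [387.3, 158.6])
([457, 222, 22, 17, 258], [467.9, 230.0])
([312, 373, 16, 58, 823], [319.8, 401.8])
[735.  282.2  74. ] [736.2 155.9  74. ]
```

View pics/c5.png

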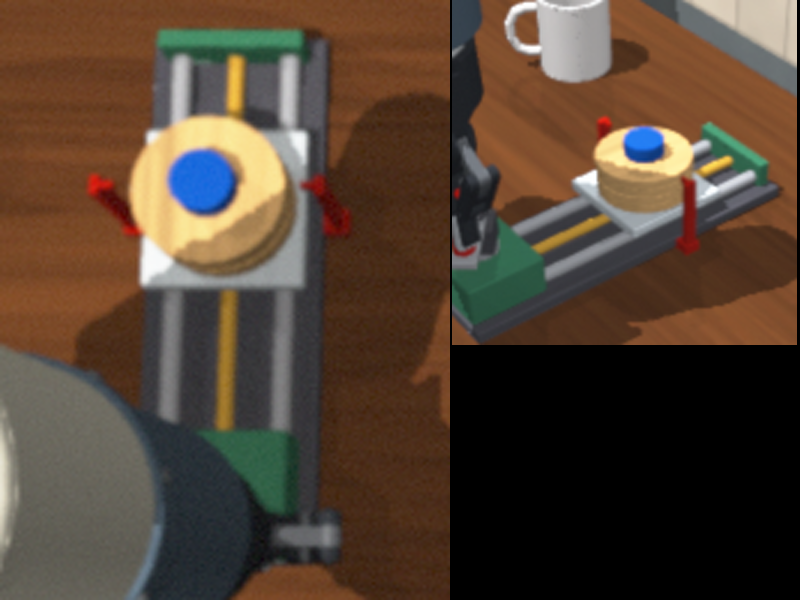

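The plug is at x of about 734, against about 735 for the pointers. I'll release and rise.

Emit:
{"op": "play_rows", "data": {
  "commands": [
    [0,0,0,0,30],
    [0,0,0,0,50],
    [0,0,0,0,85],
    [0,0,0,0,85],
    [0,0,0,0,85],
    [0,0,0,0,85],
    [0,0,0,0,85],
    [0,0,-6,0,85],
    [0,0,-10,0,85],
    [0,0,-15,0,85]
  ]
}}

```text
time_s: 22.85
tcp_pos: [522.5, 177.4, 134.5]
ee_rot: [-0.018, 0.709, -0.705, 0.009]
force: [-0.5, -0.0, 1.4]
grip_width: 84.9
```

Emit:
{"op": "play_rows", "data": {
  "commands": [
    [0,0,-20,0,85],
    [0,0,-20,0,85],
    [0,0,-20,0,85],
    [0,0,-20,0,85],
    [-35,30,0,0,85],
    [-35,30,0,0,85],
    [-35,30,0,0,85],
    [-35,30,0,0,85],
    [-35,10,0,0,85],
    [0,0,0,0,85]
  ]
}}

```text
time_s: 23.85
tcp_pos: [386.8, 356.4, 228.2]
ee_rot: [-0.026, 0.707, -0.706, 0.011]
force: [0.4, -1.6, 0.4]
grip_width: 84.9
```

```bash
python3 - <<'E'
from h import *
s=cap("side");t=cap("top");o=robot.observe();print(o["time_s"],o["tcp_pos"],o["force"])
for b in blobs(s,"blue"):print(b,onz(s,*b[1],84).round(1))
for b in blobs(t,"blue"):print(b,onz(t,*b[1],87).round(1))
for n,c in(("t",t),("s",s)):
  for b in blobs(c,"red"):print(n,b,onz(c,*b[1],118).round(1))
a=cv2.resize(t["image"][90:290,120:270],(450,600),interpolation=cv2.INTER_CUBIC)
b=cv2.resize(s["image"][90:240,200:350],(345,345),interpolation=cv2.INTER_CUBIC)
o=np.zeros((600,800,3),np.uint8);o[:,:450]=a;o[:345,452:797]=b
cv2.imwrite("pics/c6.png",o)
E
```

```text
23.95 [387.93927333 353.85062178 228.46309158] [ 0.51710903 -0.65066225  0.38153075]
([295, 145, 17, 15, 210], [303.0, 152.3]) [735.  219.4  84. ]
([177, 140, 21, 21, 345], [187.1, 150.1]) [733.5 218.8  87. ]
t ([618, 83, 22, 36, 613], [630.3, 101.7]) [ 812.2 -541.2  118. ]
t ([446, 146, 20, 21, 187], [455.7, 156.0]) [ 715.3 -238.7  118. ]
t ([149, 148, 18, 21, 147], [156.7, 156.9]) [710.3 258.3 118. ]
t ([220, 148, 17, 21, 170], [229.4, 158.8]) [708.2 139.4 118. ]
t ([381, 148, 16, 21, 169], [387.2, 158.7]) [ 710.1 -123.3  118. ]
t ([457, 222, 22, 17, 257], [467.9, 230.0]) [ 589.4 -253.1  118. ]
t ([191, 262, 19, 14, 197], [200.0, 268.5]) [526.2 180.3 118. ]
t ([312, 373, 16, 58, 830], [319.7, 401.9]) [321.9 -10.5 118. ]
s ([283, 140, 7, 11, 52], [285.5, 144.5]) [694.1 222.  118. ]
s ([317, 167, 11, 34, 204], [322.3, 185.6]) [668.5  70.9 118. ]
s ([216, 171, 14, 30, 314], [222.8, 184.8]) [528.6 183.5 118. ]
s ([424, 247, 14, 26, 174], [429.3, 258.7]) [ 684.3 -173.   118. ]
s ([477, 291, 22, 37, 291], [488.0, 310.9]) [ 674.1 -293.1  118. ]
s ([414, 304, 20, 35, 458], [423.4, 320.7]) [ 590.9 -248.4  118. ]
s ([137, 336, 61, 43, 1083], [166.2, 357.2]) [289.5 -86.7 118. ]
```

View pics/c6.png

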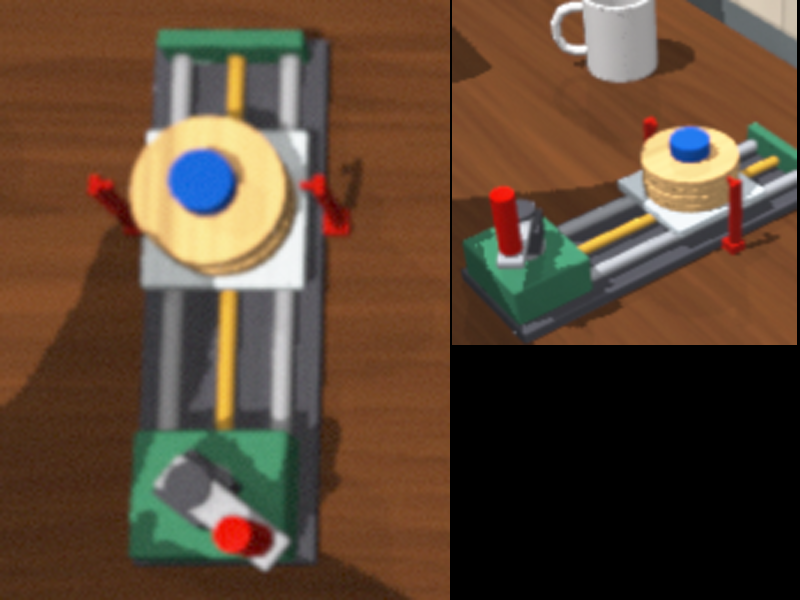

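The plug stands in line with the pointers. The crank is seated, with the grip at about (527,182,118) in both views. The other slide's red blobs haven't moved, and the hand is clear.

```bash
python3 -c "
from h import *
print(robot.sign_off())"
```

```text
the job is handed in; nothing more can be done
None
```

I wound the disc slide (the left one) about 3.3 turns clockwise by its red grip, then let go, drew back and handed the job in at about 24 s. No verdict was reported.

- **Plug:** it stands at x of about 734 mm (733.5 from above, 735.0 from the side). The pointers are at about 735 mm, so it is within about 2 mm, against the 9 mm allowed.
- **Crank:** both views put the grip at mid-height at about the same spot, (527, 182) mm, and 45–48 mm from the axis. That means it is still seated on its shaft.
- **Other slide:** its red crank grip and pointers show the same pixel positions as at the start. I did not measure the board itself.
- **Forces:** the readings I took after each move stayed below about 10 N.

**First grasp:** it left the hand about 5 mm off in x and 8 mm high, for a reason I did not find. I opened, re-centred and closed again before winding.

**Other readings:** the tool tilted by about 2–3 degrees over the run. The gripper read about 18.5 mm on the 20 mm grip throughout. Neither affected the result.

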